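# Shut the keeper and take off a cap of unknown hand

### The job

First swing the red keeper bar fully shut into its detent beside the canister, so that the canister is secured. Then take off the blue quarter-turn cap: it may be a left-hand or a right-hand one, so try it both ways to find which way it comes loose, and lift it straight off. Finish still holding the cap upright in the gripper, just clear above the open canister; do not put it down, and leave the tape roll, the screw dish and the bottle where they are.

Things in the scene. Friction and masses are not known exactly. Their poses are not given: they have to be found in the camera images.
- fixture: Fixed aluminium plate on the worktop, 10 mm thick, x -83 to +83, y -59 to +67 mm, with a white canister (orange band) fixed upright on it. Origin: on the canister's axis, at worktop height; z up. The red keeper's pivot is at x = +50, y = +33 mm, 26 mm high.
- canister_rim (a point): Centre of the canister's rim, 80 mm above the worktop, where the cap sits. Canister 52 mm in diameter; its grey foot flange is 82 mm in diameter and 18 mm high. Left- and right-hand canisters look exactly alike from outside, and so do their caps. The stop is felt as 0.2 N m or more with a firm grip; a weak grip slips round the knob.
- keeper (a joint): Angle of the red keeper bar (rad): 0 = shut, bar along the fixture's x beside the canister; grows to 1.3 as the free end swings out level to the fixture's +y. Light friction holds it where it is left. At about 0.17 a tooth under the bar meets a sprung ball, which takes up to about 3 N at the handle to pass; below about 0.07 the ball presses the bar shut by itself. Shut counts as below 0.05.
- keeper_handle (a point): Top centre of the black upright handle pin at the keeper's free end: pin 13 mm in diameter, its top 86 mm and its foot 30 mm above the worktop, 115 mm from the pivot axis. Shut, it stands at x = -65, y = +33 mm in the fixture's frame.
- keeper_pivot (a point): The keeper's upright hinge axis, at bar height (26 mm above the worktop). Seen from above the bar turns anticlockwise to shut.
- cap: Loose blue ribbed round cap, 80 g, on the canister. Origin: centre of the knob's underside, resting on the rim 80 mm above the worktop; z up, x along the white line on top, at the start within 0.06 rad of the fixture's x. Knob 45 mm in diameter, 34 mm high. Plug, stem and two lugs reach 25 mm down from it into the canister: it is out once raised 25 mm.
- cap_top (a point): Centre of the cap's top, 114 mm above the worktop when seated. Turned the wrong way the cap meets a hard stop after 0.25 to 0.4 rad; the right way it turns almost freely, lifts straight out once turned 1.15 to 1.6 rad, and meets an end stop at about 1.9. It does not rise while turning; pulled up when locked, its lugs hold it after about 2 mm.
- kapton_roll: Bystander: roll of amber tape lying flat, 68 mm in diameter, 12 mm high; origin at the centre of its underside.
- screw_dish: Bystander: round metal dish with screws, 67 mm in diameter, 14 mm high; origin at the centre of its underside.
- flux_bottle: Bystander: amber dropper bottle with a black top, 34 mm in diameter, 95 mm high; origin at the centre of its underside.
Things that resemble listed ones, but are neither listed nor needed, are in the scene too. Of the things shaped like the cap, the blue one is meant.

How it is judged:
On the way, in this order (a step that is already met when the one before it is completed fails the run):
1. the keeper bar is shut in its detent, the cap still on (value of joint keeper below 0.05 rad and z of cap in the frame of fixture below 0.09 m), for 0.2 s.
2. the cap is lifted clear of the canister's rim (z of cap in the frame of fixture above 0.11 m), for 0.2 s.
At the end, for the whole second after the job is handed in: the keeper is shut (below 0.05 rad); the cap is gripped by the fingers (over 1 N), at rest (below 0.03 m/s), upright within 0.35 rad, 35 to 200 mm above its seat and within 80 mm sideways of the canister's axis, not touching the fixture (value of joint keeper below 0.05 rad and z of cap in the frame of fixture between 0.115 and 0.28 m and horizontal distance between cap and fixture below 0.08 m and angle between cap's own z axis and vertical below 0.35 rad and linear speed of cap below 0.03 m/s and contact force between cap and the fingers above 1 N and contact force between cap and fixture below 0.2 N); the arm keeps its last pose, push and grip.
It fails at once if a bystander (tape roll, screw dish or bottle) is moved more than 25 mm or the bottle tipped (distance of any of kapton_roll, screw_dish, flux_bottle from where it was at the start of the episode above 0.025 m or angle between flux_bottle's own z axis and vertical above 0.5 rad).
It also fails if it takes over 56 s, if anything falls off the work surface, if the arm or the gripper's body presses on something with over 40 N, if the wrist force passes 120 N, or if a joint passes its speed limit or range.

### The arm

A 7-joint arm with a two-finger parallel gripper is mounted at the origin on a cart in front of the work surface, level with it; the furniture and walls round the work are solid. World frame = base frame: x ahead of the robot, y to its left, z up, the work surface at z = 0. Lengths are in m, angles in rad, forces in N, time in s.
With the tool pointing down it reaches from about 0.425 to 0.825 m from the base axis. Payload 3.6 kg.
Tool frame: the origin (TCP) lies between the finger pads; the fingertips stand 17 mm ahead of it and the grasp point (between the pads) lies 2 mm behind it (robot.finger_overhang is the distance from the TCP to the fingertips, in m); z points along the fingers, y is the line along which they close (so a half turn about z gives the same grasp; the last joint's range is limited). The gripper opens to 85 mm and grips with 20 to 120 N. Pads are 22 mm wide; open, the fingers measure 114 mm over their backs; the gripper's body (76 mm by 85 mm) begins 54 mm behind the grasp point. The pads swing forward as they close: fully open they stand 13 mm farther back than shut.
Start: joints at [1.091, 0.615, -0.013, 1.423, 0.008, 1.103, -0.04], TCP at [0.284, -0.584, 0.248] pointing down, gripper open.
Joint ranges: [-3.12, 3.12], [-0.3, 2.06], [-1.34, 1.32], [0.26, 2.42], [-1.36, 4.5], [0.01, 1.98], [-2.84, 2.84]. Speed limits (rad/s): [2.79, 2.79, 3.14, 3.14, 3.14, 3.14, 3.14].

### API

Orientations are given as a 3x3 rotation matrix whose columns are the frame's x, y, z axes.
In Python, from rig import robot gives the robot as it stands.
- The arm moves only by the shell command python3 -m inch 'ROWS' [FORCE]. ROWS is text: rows parted by semicolons, each of 5 numbers parted by spaces: the shift along the tool's x, y, z in cm, then the turn about the tool's z in rad, then the opening, from -1 (shut) to 1 (fully open). In form: tx ty tz roll gripper; .... A call has 1 to 20 rows; each row shifts and turns the commanded pose from where the row before left it, along the tool's axes as they then stand; what a row does not reach is not made up. A row lasts 1/12 s, in which the tool goes at most 41.7 mm and 7.16 degrees, less where a joint would pass 70% of its speed; a pose out of reach is approached as far as the arm can. A call with a gripper value outside its range is refused whole. The fingers move at their own pace and stop on an object; FORCE is the grip in N (left out, the last holds). Time passes only in rows, so rows that do not move let the fingers close. It gives the time, the measured TCP pose, the force, the opening and the grip force at its end, in the units of the state.
- robot.state(): the state, without advancing time (a new reading comes with each control period).
- robot.camera(name): name is "scene" or "top"; returns the picture (384x512x3 uint8, red, green, blue); there is no depth.
- robot.camera_model(name): a dict with "mtx" (3x3 intrinsics, pixels), "eye" and "rotation" of the camera in the world. Camera axes: x right, y up, looking along -z (the intrinsics and any distortion apply to the point x, -y, -z); pixel columns grow to the right and rows downward; lengths in m; the calibration is good to about 2 mm. A picture is of the moment at which its call begins. camera_model takes no time and is no camera call.
- robot.hand_in(): hands the job in; it is judged then, once.
The state is a dict: "clock": time; "joint_pos": joint angles; "dq": joint speeds; "joint_efforts": joint torques, N m; "tcp_pos": TCP position; "ee_rot": TCP orientation; "wrist_force": force on the tool from outside, world axes, zero at the start; "torque": the same for the moment, N m; "width": finger opening in m; "grip_force": force on a finger pad.
Only numpy, scipy, OpenCV 4.12 (cv2) and the standard library are available. Lean on these libraries where they do the work, as an engineer would, in place of code of your own. Each camera call takes 0.05 s, during which the arm holds its last target. There are 200 camera calls.

## Working session

There is one attempt and no reset: what is moved stays moved. The work goes in short steps, Python scripts to look and compute and a shell command to move; the robot and the scene stay as the last step left them, time stands still between calls to the robot, and variables do not carry over. Pictures are saved under pics/ and viewed, at most 10 in all, crops included, and the job is handed in when it is done.

```bash
ls; mkdir -p pics; python3 - <<'E'
from rig import robot
import cv2
for n in("scene","top"):
    m=robot.camera_model(n);print(n,m)
    cv2.imwrite(f"pics/{n}0.png",robot.camera(n)[:,:,::-1])
s=robot.state();print(s)
E
```

```text
pics
scene {'mtx': array([[356.19745122,   0.        , 255.89526737],
       [  0.        , 356.19745122, 188.9082793 ],
       [  0.        ,   0.        ,   1.        ]]), 'eye': array([0.01653546, 0.50547775, 0.49548999]), 'rotation': array([[-0.77507864,  0.30098235, -0.55557422],
       [-0.63173612, -0.35138307,  0.69096991],
       [ 0.01275038,  0.88653232,  0.46249094]])}
top {'mtx': array([[448.07960399,   0.        , 247.87107522],
       [  0.        , 448.07960399, 189.70535007],
       [  0.        ,   0.        ,   1.        ]]), 'eye': array([ 0.43928596, -0.06151052,  0.97079142]), 'rotation': array([[-0.02328039,  0.99729207, -0.0697606 ],
       [-0.99971858, -0.02290512,  0.00617461],
       [ 0.00456001,  0.06988472,  0.99754465]])}
{'clock': 0.1, 'joint_pos': array([ 1.09147262,  0.61586067, -0.01262623,  1.42476686,  0.00810018,
        1.10337577, -0.04042749]), 'dq': array([ 0.00048911, -0.00190624, -0.00023605, -0.00413039, -0.00029942,
        0.00052469,  0.00199954]), 'joint_efforts': array([ 1.31164190e-03, -4.70382285e+01,  2.60212328e-01, -1.71569771e+01,
        1.00831187e-02,  5.89810123e-03,  1.37608862e-05]), 'tcp_pos': array([ 0.28410906, -0.58389534,  0.24721977]), 'ee_rot': array([[ 8.99195068e-01,  4.37546702e-01, -1.05487759e-03],
       [ 4.37547973e-01, -8.99192589e-01,  2.11180905e-03],
       [-2.45230244e-05, -2.36048784e-03, -9.99997214e-01]]), 'wrist_force': array([ 0.41936015, -0.15562854,  0.36051417]), 'torque': array([ 0.03547   ,  0.05221483, -0.02313073]), 'grip_force': 0.0, 'width': 0.08534561308392405}
```

View pics/scene0.png

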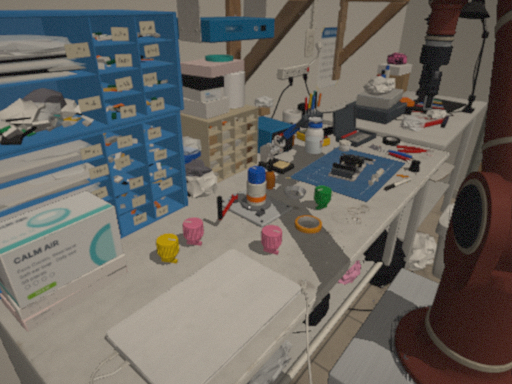

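View pics/top0.png

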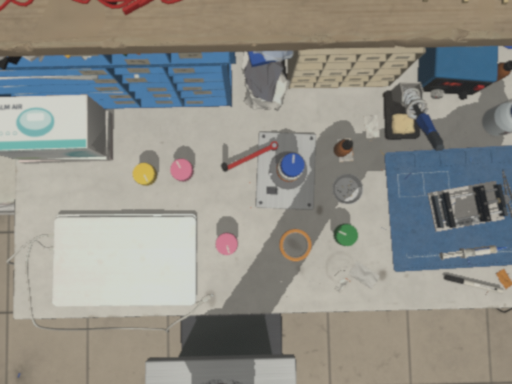

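The top view shows the plate spanning columns 257-313 and rows 131-208, with the blue cap at (291,164). The keeper pivot is at (274,146) and the black handle at (225,167). The bottle is at (344,148), the dish at (347,189), the tape roll at (295,245), a green decoy at (346,235), and pink and yellow decoys to the left. Next I'll measure these.

```bash
cat > h.py <<'E'
import numpy as np,cv2
from rig import robot
def ray(n,u,v):
    m=robot.camera_model(n);K=m["mtx"]
    d=np.array([(u-K[0,2])/K[0,0],-(v-K[1,2])/K[1,1],-1]);return m["eye"],m["rotation"]@d
def plane(n,u,v,z):
    e,d=ray(n,u,v);return e+d*(z-e[2])/d[2]
def proj(n,p):
    m=robot.camera_model(n);K=m["mtx"];c=m["rotation"].T@(np.array(p)-m["eye"])
    return K[0,0]*c[0]/-c[2]+K[0,2],K[1,1]*-c[1]/-c[2]+K[1,2]
def blob(img,lo,hi,box):
    u0,v0,u1,v1=box;h=cv2.cvtColor(img[v0:v1,u0:u1],cv2.COLOR_RGB2HSV)
    m=cv2.inRange(h,lo,hi);n,l,s,c=cv2.connectedComponentsWithStats(m)
    return [(s[i,4],c[i]+[u0,v0],s[i,:4]+[u0,v0,0,0]) for i in np.argsort(-s[:,4]) if i][:3],m
E
python3 - <<'E'
from h import *
t=cv2.cvtColor(cv2.imread("pics/top0.png"),cv2.COLOR_BGR2RGB)
for nm,lo,hi,b,z in(("cap",(105,120,60),(125,255,255),(270,140,315,190),.114),("bar",(0,140,80),(6,255,255),(215,135,285,180),.03),("handle",(0,0,0),(180,255,60),(215,155,235,180),.086),("bottle",(0,60,0),(20,255,120),(330,135,358,160),.09),("roll",(8,120,100),(25,255,255),(275,225,315,268),.01)):
    for a,c,s in blob(t,lo,hi,b)[0]: print(nm,a,c.round(1),s,plane("top",*c,z).round(4))
# plate corners by grayscale
c=t[120:215,210:360];cv2.imwrite("pics/z1.png",cv2.resize(c,None,fx=5,fy=5,interpolation=cv2.INTER_CUBIC)[:,:,::-1])
s=cv2.cvtColor(cv2.imread("pics/scene0.png"),cv2.COLOR_BGR2RGB)
E
```

```text
cap 362 [292. 165.] [281 154  23  22] [ 0.545 -0.153  0.114]
bar 136 [250.1 156.4] [228 146  46  22] [ 0.5755 -0.0736  0.03  ]
bar 1 [275. 148.] [275 148   1   1] [ 0.5923 -0.1269  0.03  ]
handle 19 [224.4 166.5] [223 164   4   6] [ 0.5484 -0.0215  0.086 ]
bottle 163 [341. 149.] [334 140  19  17] [ 0.5775 -0.2537  0.09  ]
roll 227 [294.5 244.4] [280 229  31  32] [ 0.3874 -0.164   0.01  ]
```

View pics/z1.png

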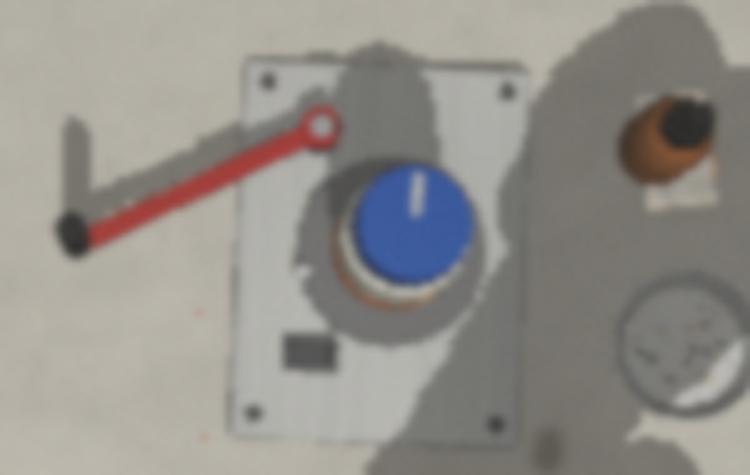

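The crop shows the plate corners at about (246,58), (528,68), (516,446) and (232,432). The pivot is at (322,126), the handle top near (70,232), and the cap top near (415,223) with its white line towards +x.

```bash
python3 - <<'E'
from h import *
f=lambda u,v,z:plane("top",u/5+210-.4,v/5+120-.4,z)
cs=np.array([f(246,58,.01),f(528,68,.01),f(516,446,.01),f(232,432,.01)])[:,:2]
loc=np.array([[83,67],[83,-59],[-83,-59],[-83,67]])/1000
c=cs.mean(0);l=loc.mean(0);U,S,V=np.linalg.svd((loc-l).T@(cs-c));R=(U@V).T
o=c-R@l;print("o",o.round(4),"yaw",np.arctan2(R[1,0],R[0,0]).round(4)); print("res",((loc@R.T+o-cs)*1000).round(1).tolist())
p=o+R@[.05,.033];print("pivot pred",p,"seen",f(322,126,.03))
h=f(70,232,.086);print("handle",h,np.linalg.norm(h[:2]-p)); d=R.T@(h[:2]-p);print("angle",np.arctan2(d[1],-d[0]))
print("shut handle",o+R@[-.065,.033]);print("cap top",f(415,223,.114))
s=cv2.cvtColor(cv2.imread("pics/scene0.png"),cv2.COLOR_BGR2RGB)
print("scene proj: cap",proj("scene",(*o,.114)),"handle",proj("scene",h))
print([ (a,c) for a,c,_ in blob(s,(105,120,60),(125,255,255),(240,155,275,190))[0]],[ (a,c,b) for a,c,b in blob(s,(0,0,0),(180,255,60),(210,185,230,230))[0]])
E
```

```text
o [ 0.5479 -0.1541] yaw -0.0642
res [[1.8, 1.6], [0.9, -1.9], [-1.0, -1.9], [-1.7, 2.2]]
pivot pred [ 0.59987217 -0.12434285] seen [ 0.59922264 -0.12494102  0.03      ]
handle [ 0.54945846 -0.01988722  0.086     ] 0.11598501023377164
angle 1.0569399300831073
shut handle [ 0.48510908 -0.11696506]
cap top [ 0.54644102 -0.15405941  0.114     ]
scene proj: cap (np.float64(255.88657759214925), np.float64(168.37093430005217)) handle (np.float64(219.62949718804532), np.float64(196.4738004350062))
[(np.int32(252), array([256.56349206, 174.74603175]))] [(np.int32(86), array([219.5, 207.5]), array([218, 197,   4,  22]))]
```

The fit is good: fixture origin at about (0.5475, -0.154), yaw -0.064, and keeper at about 1.06 rad. Now I'll move above the handle.

```bash
python3 -m inch '2.7 -2.17 0 0 1; 2.7 -2.17 0 0 1; 2.7 -2.17 0 0 1; 2.7 -2.17 0 0 1; 2.7 -2.17 0 0 1; 2.7 -2.17 0 0 1; 2.7 -2.17 0 0 1; 2.7 -2.17 0 0 1; 2.7 -2.17 0 0 1; 2.7 -2.17 0 0 1; 2.7 -2.17 0 0 1; 2.7 -2.17 0 0 1; 2.7 -2.17 0 0 1; 2.7 -2.17 0 0 1; 2.7 -2.17 0 0 1; 2.7 -2.17 0 0 1; 2.7 -2.17 0 0 1; 2.7 -2.17 0 0 1' 40
python3 -m inch '0 0 0 -0.12 1; 0 0 0 -0.12 1; 0 0 0 -0.12 1; 0 0 0 -0.12 1; 0 0 0 -0.12 1; 0 0 0 -0.12 1; 0 0 0 -0.12 1; 0 0 0 -0.12 1; 0 0 0 -0.12 1; 0 0 0 -0.12 1; 0 0 0 -0.12 1; 0 0 0 -0.12 1; 0 0 0 -0.12 1; 0 0 0 0 1'
cat > w.py <<'E'
import sys
from h import *
# w.py x y z yaw(of tool y): needed shift in tool axes, cm, and roll
s=robot.state();R=s["ee_rot"];a=list(map(float,sys.argv[1:]))
y=np.arctan2(R[1,1],R[0,1])
print("t",round(s["clock"],2),"tcp",s["tcp_pos"].round(4),"yaw",y.round(3),"w",round(s["width"],4),"grip",round(s["grip_force"],1),"F",s["wrist_force"].round(2),"T",s["torque"].round(3),"q7",s["joint_pos"][6].round(2))
if len(a)>2: print("shift cm",(R.T@(np.array(a[:3])-s["tcp_pos"])*100).round(2))
if len(a)>3: print("roll",round(-((a[3]-y+np.pi/2)%np.pi-np.pi/2),3))
E
python3 w.py .549 -.02 .075 .449
```

```text
clock: 1.6
tcp_pos: [0.5506, -0.019, 0.248]
ee_rot: [[0.899, 0.438, -0.001], [0.438, -0.899, -0.0], [-0.001, -0.0, -1.0]]
wrist_force: [-0.2, -0.6, -0.0]
width: 0.0853
grip_force: 0.0
clock: 2.77
tcp_pos: [0.5501, -0.021, 0.2478]
ee_rot: [[-0.429, 0.903, -0.001], [0.903, 0.429, 0.0], [0.001, -0.001, -1.0]]
wrist_force: [-0.1, -0.9, -0.1]
width: 0.0851
grip_force: 0.0
t 2.77 tcp [ 0.5501 -0.021   0.2478] yaw 0.444 w 0.0851 grip 0.0 F [-0.08 -0.92 -0.11] T [ 0.028 -0.025  0.005] q7 0.16
shift cm [ 0.12 -0.04 17.28]
roll -0.005
```

```bash
python3 -m inch '0.1 0 2.2 0 1; 0 0 2.2 0 1; 0 0 2.2 0 1; 0 0 2.2 0 1; 0 0 2.2 0 1; 0 0 2.2 0 1; 0 0 2.2 0 1; 0 0 1.9 0 1; 0 0 0 0 -1; 0 0 0 0 -1; 0 0 0 0 -1; 0 0 0 0 -1; 0 0 0 0 -1; 0 0 0 0 -1; 0 0 0 0 -1; 0 0 0 0 -1; 0 0 0 0 -1; 0 0 0 0 -1' 40; python3 w.py; python3 - <<'E'
from h import *
cv2.imwrite("pics/s1.png",cv2.resize(robot.camera("scene")[120:270,160:340],None,fx=4,fy=4)[:,:,::-1])
E
```

```text
clock: 4.27
tcp_pos: [0.5509, -0.0196, 0.0764]
ee_rot: [[-0.428, 0.904, 0.002], [0.904, 0.428, -0.0], [-0.001, 0.002, -1.0]]
wrist_force: [-1.1, -0.3, 6.0]
width: 0.0117
grip_force: 39.2
t 4.27 tcp [ 0.5509 -0.0196  0.0764] yaw 0.442 w 0.0117 grip 39.2 F [-1.1  -0.3   6.02] T [ 0.002  0.084 -0.037] q7 0.02
```

View pics/s1.png

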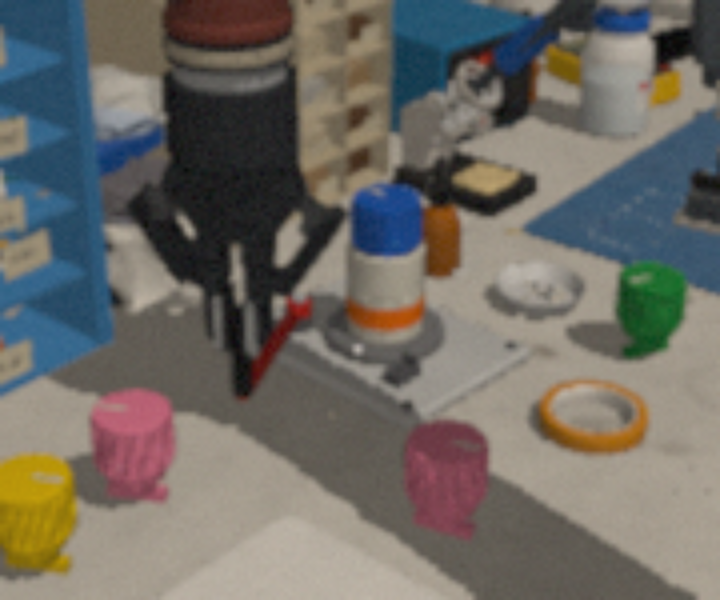

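The picture shows the fingers clasped round the black pin, at about (240,330) in the crop. I'll swing it along the arc (radius 11.5 cm, pivot at tool -x).

```bash
python3 -m inch '-0.02 -0.69 0 -0.06 -1; -0.02 -0.69 0 -0.06 -1; -0.02 -0.69 0 -0.06 -1; -0.02 -0.69 0 -0.06 -1; -0.02 -0.69 0 -0.06 -1; -0.02 -0.69 0 -0.06 -1; -0.02 -0.69 0 -0.06 -1; -0.02 -0.69 0 -0.06 -1; -0.02 -0.69 0 -0.06 -1; -0.02 -0.69 0 -0.06 -1; -0.02 -0.69 0 -0.06 -1; -0.02 -0.69 0 -0.06 -1; -0.02 -0.69 0 -0.06 -1; 0 0 0 0 -1'; python3 w.py .485 -.117 .0764 1.507
```

```text
clock: 5.48
tcp_pos: [0.4909, -0.0853, 0.0763]
ee_rot: [[-0.94, 0.341, 0.001], [0.341, 0.94, -0.001], [-0.001, -0.0, -1.0]]
wrist_force: [-0.9, 0.7, 9.1]
width: 0.0114
grip_force: 39.6
t 5.48 tcp [ 0.4909 -0.0853  0.0763] yaw 1.223 w 0.0114 grip 39.6 F [-0.93  0.69  9.08] T [0.194 0.365 0.07 ] q7 0.67
shift cm [-0.52 -3.18 -0.01]
roll -0.284
```

```bash
python3 -m inch '-0.02 -0.69 0 -0.06 -1; -0.02 -0.69 0 -0.06 -1; -0.02 -0.69 0 -0.06 -1; -0.02 -0.69 0 -0.06 -1; -0.02 -0.69 0 -0.06 -1; 0 0 0 0 -1; 0 0 0 0 -1'; python3 w.py .485 -.117 .0764 1.507
```

```text
clock: 6.07
tcp_pos: [0.4845, -0.1165, 0.0763]
ee_rot: [[-0.999, 0.048, 0.001], [0.048, 0.999, 0.002], [-0.001, 0.002, -1.0]]
wrist_force: [-2.2, 3.1, 8.2]
width: 0.0115
grip_force: 40.0
t 6.07 tcp [ 0.4845 -0.1165  0.0763] yaw 1.522 w 0.0115 grip 40.0 F [-2.16  3.1   8.23] T [ 0.593  0.393 -0.033] q7 0.97
shift cm [-0.06 -0.05 -0.01]
roll 0.015
```

```bash
python3 -m inch '0 -0.3 0 0 -1; 0 0 0 0 -1; 0 0 0 0 -1; 0 0 0 0 -1'; python3 w.py .485 -.117 .0764 1.507;  python3 -m inch '0 -0.3 0 0 -1; 0 0 0 0 -1; 0 0 0 0 -1; 0 0 0 0 -1'; python3 w.py .485 -.117 .0764 1.507
```

```text
clock: 6.4
tcp_pos: [0.4845, -0.1167, 0.0764]
ee_rot: [[-0.999, 0.046, 0.002], [0.046, 0.999, 0.006], [-0.002, 0.006, -1.0]]
wrist_force: [-1.9, 6.8, 7.5]
width: 0.0115
grip_force: 40.0
t 6.4 tcp [ 0.4845 -0.1167  0.0764] yaw 1.525 w 0.0115 grip 40.0 F [-1.91  6.8   7.55] T [ 1.375  0.457 -0.101] q7 0.97
shift cm [-0.05 -0.03 -0.  ]
roll 0.018
clock: 6.73
tcp_pos: [0.4845, -0.1169, 0.0764]
ee_rot: [[-0.999, 0.044, 0.003], [0.044, 0.999, 0.01], [-0.002, 0.01, -1.0]]
wrist_force: [-1.8, 11.6, 6.0]
width: 0.0116
grip_force: 40.1
t 6.73 tcp [ 0.4845 -0.1169  0.0764] yaw 1.527 w 0.0116 grip 40.1 F [-1.8  11.59  6.  ] T [ 2.213  0.382 -0.059] q7 0.98
shift cm [-0.06 -0.01 -0.  ]
roll 0.02
```

The force is rising against a hard stop at the predicted shut pose, so the keeper is shut. Next I'll release and raise.

```bash
python3 -m inch '0 0.4 0 0 -1; 0 0 0 0 -0.3; 0 0 0 0 0; 0 0 0 0 0; 0 0 0 0 0; 0 0 0 0 0; 0 0 -2.5 0 0; 0 0 -3 0 0; 0 0 -3 0 0; 0 0 -3 0 0.5; 0 0 -2 0 1; 0 0 0 0.12 1; 0 0 0 0.12 1; 0 0 0 0.12 1; 0 0 0 0.12 1; 0 0 0 0.12 1; 0 0 0 0.12 1; 0 0 0 0.12 1; 0 0 0 0.12 1; 0 0 0 0 1'; python3 w.py .547 -.154 .2 .55
python3 - <<'E'
from h import *
t=robot.camera("top");cv2.imwrite("pics/t2.png",cv2.resize(t[120:230,210:360],None,fx=5,fy=5,interpolation=cv2.INTER_CUBIC)[:,:,::-1])
E
```

```text
clock: 8.4
tcp_pos: [0.484, -0.1201, 0.2104]
ee_rot: [[-0.531, 0.847, -0.0], [0.847, 0.531, -0.001], [-0.0, -0.001, -1.0]]
wrist_force: [-0.8, 0.4, -0.1]
width: 0.0852
grip_force: 0.0
t 8.4 tcp [ 0.484  -0.1201  0.2104] yaw 0.56 w 0.0852 grip 0.0 F [-0.77  0.43 -0.1 ] T [-0.024  0.035 -0.001] q7 0.39
shift cm [-6.22  3.54  1.04]
roll 0.01
```

View pics/t2.png

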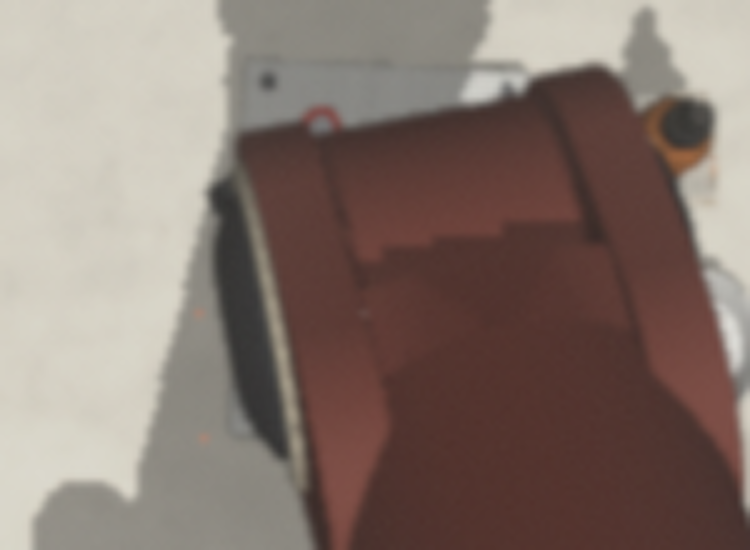

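The arm hides the shut bar in the top view; only the pivot shows, at (322,122). I'll go above the cap and check from the scene camera.

```bash
python3 -m inch '-1.55 0.9 0 0 1; -1.55 0.9 0 0 1; -1.55 0.9 0 0 1; -1.55 0.85 0 0 1; 0 0 0 0 1'; python3 w.py .547 -.154 .1
python3 - <<'E'
from h import *
cv2.imwrite("pics/s2.png",cv2.resize(robot.camera("scene")[120:240,200:320],None,fx=5,fy=5)[:,:,::-1])
E
```

```text
clock: 8.87
tcp_pos: [0.5497, -0.156, 0.2098]
ee_rot: [[-0.533, 0.846, 0.003], [0.846, 0.533, -0.0], [-0.002, 0.002, -1.0]]
wrist_force: [0.4, -0.7, -0.2]
width: 0.0856
grip_force: 0.0
t 8.87 tcp [ 0.5497 -0.156   0.2098] yaw 0.562 w 0.0856 grip 0.0 F [ 0.36 -0.7  -0.21] T [ 0.024 -0.004  0.014] q7 0.44
shift cm [ 0.33 -0.15 10.98]
```

View pics/s2.png

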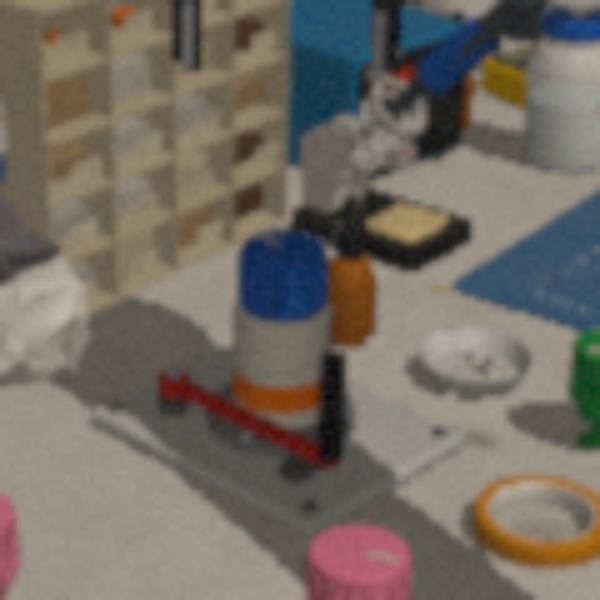

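The scene view shows the red bar lying along the plate edge, with the pin at (332,405) and the cap still seated: the keeper is shut. Next I'll descend and grip the cap.

```bash
python3 -m inch '0.3 -0.15 1.5 0 1; 0 0 2.1 0 1; 0 0 2.1 0 1; 0 0 2.1 0 1; 0 0 1.6 0 1; 0 0 1.6 0 1; 0 0 0 0 1; 0 0 0 0 0; 0 0 0 0 -1; 0 0 0 0 -1; 0 0 0 0 -1; 0 0 0 0 -1; 0 0 0 0 -1; 0 0 0 0 -1; 0 0 0 0 -1; 0 0 0 0 -1' 60; python3 w.py .547 -.154 .1
```

```text
clock: 10.25
tcp_pos: [0.5453, -0.1518, 0.102]
ee_rot: [[-0.533, 0.846, 0.003], [0.846, 0.533, -0.001], [-0.002, 0.002, -1.0]]
wrist_force: [-0.8, -0.5, 6.2]
width: 0.0435
grip_force: 60.9
t 10.25 tcp [ 0.5453 -0.1518  0.102 ] yaw 0.562 w 0.0435 grip 60.9 F [-0.83 -0.5   6.17] T [0.018 0.23  0.034] q7 0.34
shift cm [-0.28  0.02  0.2 ]
```

```bash
python3 -m inch '0 0 0 0 0.4; 0 0 0 0 0.4; 0 0 0 0 0.4; -0.25 0 0.1 0 0.4; 0 0 0 0 0.4;  0 0 0 0 0.4; 0 0 0 0 -1; 0 0 0 0 -1; 0 0 0 0 -1; 0 0 0 0 -1; 0 0 0 0 -1; 0 0 0 0 -1; 0 0 0 0 -1' 60; python3 w.py .547 -.154 .1
```

```text
clock: 11.33
tcp_pos: [0.546, -0.1538, 0.0995]
ee_rot: [[-0.533, 0.846, 0.001], [0.846, 0.533, 0.0], [-0.0, 0.001, -1.0]]
wrist_force: [-0.0, 1.5, 2.0]
width: 0.0437
grip_force: 60.9
t 11.33 tcp [ 0.546  -0.1538  0.0995] yaw 0.562 w 0.0437 grip 60.9 F [-0.04  1.48  2.03] T [ 0.039 -0.006 -0.004] q7 0.34
shift cm [-0.07  0.08 -0.05]
```

Now I'll try one way, roll +, watching the torque about z.

```bash
python3 -m inch '0 0 0 0.05 -1; 0 0 0 0.05 -1; 0 0 0 0.05 -1; 0 0 0 0.05 -1; 0 0 0 0 -1'; python3 w.py; python3 -m inch '0 0 0 0.05 -1; 0 0 0 0.05 -1; 0 0 0 0 -1'; python3 w.py;  python3 -m inch '0 0 0 0.05 -1; 0 0 0 0.05 -1; 0 0 0 0 -1'; python3 w.py
```

```text
clock: 11.75
tcp_pos: [0.5462, -0.154, 0.0995]
ee_rot: [[-0.353, 0.935, 0.001], [0.935, 0.353, -0.0], [-0.001, 0.001, -1.0]]
wrist_force: [0.2, 0.5, 1.6]
width: 0.0436
grip_force: 61.0
t 11.75 tcp [ 0.5462 -0.154   0.0995] yaw 0.361 w 0.0436 grip 61.0 F [0.17 0.48 1.62] T [ 0.021 -0.249 -0.014] q7 0.19
clock: 12.0
tcp_pos: [0.5461, -0.1539, 0.0995]
ee_rot: [[-0.259, 0.966, 0.001], [0.966, 0.259, -0.0], [-0.0, 0.001, -1.0]]
wrist_force: [0.3, -0.2, 1.2]
width: 0.0436
grip_force: 61.0
t 12.0 tcp [ 0.5461 -0.1539  0.0995] yaw 0.262 w 0.0436 grip 61.0 F [ 0.35 -0.24  1.18] T [ 0.014 -0.143 -0.01 ] q7 0.11
clock: 12.25
tcp_pos: [0.5462, -0.1539, 0.0995]
ee_rot: [[-0.162, 0.987, 0.001], [0.987, 0.162, -0.0], [-0.0, 0.001, -1.0]]
wrist_force: [0.7, 0.9, 2.5]
width: 0.0438
grip_force: 61.0
t 12.25 tcp [ 0.5462 -0.1539  0.0995] yaw 0.163 w 0.0438 grip 61.0 F [0.66 0.92 2.55] T [ 0.017 -0.164 -0.003] q7 0.04
```

```bash
python3 -m inch '0 0 0 0.05 -1; 0 0 0 0.05 -1; 0 0 0 0.05 -1; 0 0 0 0 -1'; python3 w.py; python3 -m inch '0 0 0 0.05 -1; 0 0 0 0.05 -1; 0 0 0 0.05 -1; 0 0 0 0 -1'; python3 w.py
```

```text
clock: 12.58
tcp_pos: [0.5462, -0.1538, 0.0995]
ee_rot: [[-0.014, 1.0, 0.001], [1.0, 0.014, -0.0], [-0.0, 0.001, -1.0]]
wrist_force: [1.0, -0.5, 2.7]
width: 0.0435
grip_force: 61.0
t 12.58 tcp [ 0.5462 -0.1538  0.0995] yaw 0.014 w 0.0435 grip 61.0 F [ 0.98 -0.48  2.69] T [ 0.03  -0.348  0.009] q7 -0.08
clock: 12.92
tcp_pos: [0.5463, -0.1538, 0.0996]
ee_rot: [[0.135, 0.991, 0.001], [0.991, -0.135, -0.0], [0.0, 0.001, -1.0]]
wrist_force: [0.7, 0.3, 2.8]
width: 0.0435
grip_force: 61.0
t 12.92 tcp [ 0.5463 -0.1538  0.0996] yaw -0.136 w 0.0435 grip 61.0 F [0.69 0.27 2.85] T [ 0.047 -0.389 -0.002] q7 -0.19
```

Turned 0.70 rad with no stop, so this is the loosening direction. I'll turn on to about 1.65 rad.

```bash
python3 -m inch '0 0 0 0.08 -1; 0 0 0 0.08 -1; 0 0 0 0.08 -1; 0 0 0 0.08 -1; 0 0 0 0.08 -1; 0 0 0 0.08 -1; 0 0 0 0.08 -1; 0 0 0 0.08 -1; 0 0 0 0.08 -1; 0 0 0 0.08 -1; 0 0 0 0.08 -1; 0 0 0 0.07 -1; 0 0 0 0 -1; 0 0 0 0 -1'; python3 w.py; python3 -m inch '0 0 -0.2 0 -1; 0 0 -0.2 0 -1; 0 0 -0.2 0 -1; 0 0 0 0 -1'; python3 w.py
```

```text
clock: 14.08
tcp_pos: [0.5467, -0.1539, 0.0996]
ee_rot: [[0.884, 0.468, 0.002], [0.468, -0.884, -0.0], [0.002, 0.001, -1.0]]
wrist_force: [2.9, -1.2, 1.5]
width: 0.0435
grip_force: 61.0
t 14.08 tcp [ 0.5467 -0.1539  0.0996] yaw -1.084 w 0.0435 grip 61.0 F [ 2.92 -1.17  1.46] T [-0.058 -0.644  0.033] q7 -0.88
clock: 14.42
tcp_pos: [0.5463, -0.1536, 0.1056]
ee_rot: [[0.885, 0.465, 0.001], [0.465, -0.885, 0.001], [0.001, 0.0, -1.0]]
wrist_force: [4.4, 0.7, -1.1]
width: 0.0436
grip_force: 61.4
t 14.42 tcp [ 0.5463 -0.1536  0.1056] yaw -1.087 w 0.0436 grip 61.4 F [ 4.44  0.71 -1.06] T [ 0.162 -1.002  0.049] q7 -0.89
```

Lifting freely. I'll raise it to about 60 mm above the seat.

```bash
python3 -m inch '0 0 -0.4 0 -1; 0 0 -0.4 0 -1; 0 0 -0.4 0 -1; 0 0 -0.4 0 -1; 0 0 -0.4 0 -1; 0 0 -0.5 0 -1; 0 0 -0.6 0 -1; 0 0 -0.6 0 -1; 0 0 -0.6 0 -1; 0 0 -0.6 0 -1; 0 0 -0.5 0 -1; 0 0 0 0 -1; 0 0 0 0 -1; 0 0 0 0 -1; 0 0 0 0 -1; 0 0 0 0 -1'; python3 w.py
python3 - <<'E'
from h import *
cv2.imwrite("pics/s3.png",cv2.resize(robot.camera("scene")[110:240,190:340],None,fx=4,fy=4)[:,:,::-1])
E
```

```text
clock: 15.75
tcp_pos: [0.5454, -0.1539, 0.1589]
ee_rot: [[0.886, 0.464, -0.001], [0.464, -0.886, 0.0], [-0.001, -0.001, -1.0]]
wrist_force: [-0.7, -0.4, -1.4]
width: 0.0437
grip_force: 61.6
t 15.75 tcp [ 0.5454 -0.1539  0.1589] yaw -1.088 w 0.0437 grip 61.6 F [-0.68 -0.4  -1.41] T [0.054 0.034 0.007] q7 -0.88
```

View pics/s3.png

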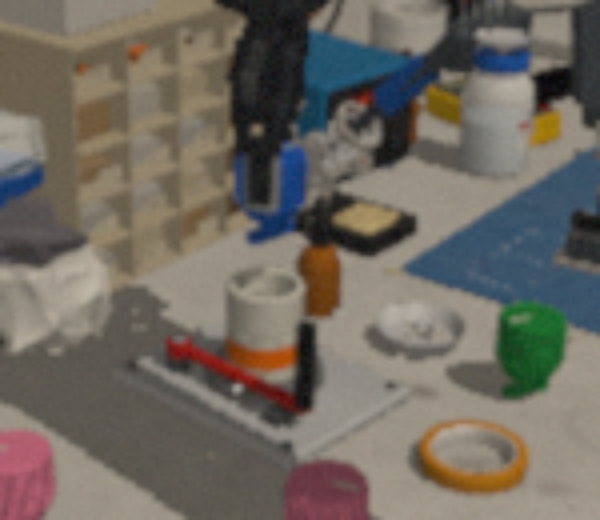

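The cap, at (270,190), hangs upright in the gripper above the open canister, the red bar is shut, and the bystanders are untouched. Handing in.

```bash
python3 -c "
from rig import robot
print(robot.hand_in())"
```

```text
the job is handed in; nothing more can be done
None
```

The job is handed in with the keeper shut in its detent and the cap held upright about 60 mm above its seat over the open canister; it came loose clockwise (seen from above), the first way I tried, so I did not turn it the other way, and no verdict was shown.

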